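# Put the salt shaker away in the pop-up box

### The arm

A 7-joint arm with a two-finger parallel gripper is mounted at the origin on the work surface; the furniture and walls round the work are solid. World frame = base frame: x ahead of the robot, y to its left, z up, the work surface at z = 0. Lengths are in m, angles in degrees, forces in N, time in s.
With the tool pointing down it reaches from about 0.4 to 0.85 m from the base axis. Payload 10.4 kg.
Tool frame: the origin (TCP) lies midway between the tips of the shut fingers; the grasp point (between the pads) lies 19 mm behind it; z points along the fingers, y is the line along which they close (so a half turn about z gives the same grasp; the last joint's range is limited). The gripper opens to 85 mm and grips with 20 to 120 N. Pads are 22 mm wide; open, the fingers measure 114 mm over their backs; the gripper's body (76 mm by 85 mm) begins 54 mm behind the grasp point. The pads swing forward as they close: fully open they stand 13 mm farther back than shut.
Start: joints at [-73.831, 19.034, -3.707, 83.658, 1.238, 77.344, -5.071], TCP at [0.188, 0.596, 0.231] pointing down, gripper open.
Joint ranges: [-148.97, 148.97], [-28.65, 121.19], [-84.17, 76.75], [9.2, 138.47], [-72.65, 252.65], [3.7, 117.97], [-149.18, 149.18]. Speed limits (degrees/s): [127.2, 127.2, 159.86, 159.86, 180, 180, 180].

### API

Orientations are given as a 3x3 rotation matrix whose columns are the frame's x, y, z axes.
In Python, from bench import manip, eyes gives the robot as it stands.
- The arm moves only by the tool drive_tool, never from a script. Its argument "rows" is a list of rows, each a list of 6 numbers: the shift along the world's x, y, z in units of 25 mm (1.0 is 25 mm), then the turn, a rotation vector about the world's x, y, z in units of 5 degrees (1.0 is 5 degrees). In form: [[tx, ty, tz, rx, ry, rz], ...]. A call has 1 to 12 rows; each row shifts and turns the commanded pose from where the row before left it; what a row does not reach is not made up. A row lasts 1/8 s, in which the tool goes at most 62.5 mm and 10.7 degrees, less where a joint would pass 70% of its speed; a pose out of reach is approached as far as the arm can. A call is refused whole if a number of a shift passes 1 or a number of a turn 1, either way. A call with a gripper value outside its range is refused whole. "claw" is the opening, from -1 (shut) to 1 (fully open), set as the call begins (left out, the last holds). The fingers move at their own pace and stop on an object; "force" is the grip in N (left out, the last holds). Time passes only in rows, so rows that do not move let the fingers close. It gives the time, the measured TCP pose, the force, the opening and the grip force at its end, in the units of the state.
- manip.read_state(): the state, without advancing time (a new reading comes with each control period).
- eyes.capture(name): name is "scene" or "top" or "wrist"; returns (picture, depth): 420x560x3 uint8, red, green, blue; 420x560 float32, m along the optical axis (not along the pixel's ray), 0 where there is no reading.
- eyes.get_calibration(name): a dict with "fx", "fy", "cx", "cy" (pixels), "k1" (the pictures are not rectified: a ray, as slopes to the right and down, at radius r is drawn at 1 + k1 r^2 times it, then the intrinsics apply), "extrinsics" (4x4, takes a point from camera to world coordinates). Camera axes: x right, y up, looking along -z (the intrinsics and any distortion apply to the point x, -y, -z); pixel columns grow to the right and rows downward; lengths in m; the calibration is good to about 2 mm. A picture is of the moment at which its call begins: read the wrist's pose just before it. get_calibration takes no time and is no camera call; for the wrist camera it gives the pose at the moment of the call.
- manip.close_job(): hands the job in; it is judged then, once.
Trained networks look in the newest picture that a camera, given by its name, has taken for a name from the list of things; names that differ only in an ending like _2 or _b are one class to them, and where a whole thing is asked for, a point or a joint stands for the part that bears it (a point fixed in the world has none). Each returns a list of dicts, best first, with "confidence" (0 to 1); they miss things now and then, are a little off and sometimes report something else, mostly with a low value. They report only what shows in the picture. A call takes as long as a camera call. They do not tell look-alikes from the thing itself.
- eyes.silhouettes(camera, target): "pixels" (420x560 bool, what is visible of it) and "box" ([left, top, right, bottom] in pixels, round what is visible of it).
- eyes.pinpoint(camera, target): "centre" ([column, row] in pixels: a listed point, or the origin of a listed thing).
The state is a dict: "time": time; "joint_pos": joint angles; "qd": joint speeds; "joint_efforts": joint torques, N m; "eef_pos": TCP position; "ee_rot": TCP orientation; "force": force on the tool from outside, world axes, zero at the start; "moment": the same for the moment, N m; "opening": opening from 0.0 (shut) to 1.0 (fully open); "gripper_force": force on a finger pad.
Only numpy, scipy, OpenCV 4.12 (cv2) and the standard library are available. Lean on these libraries where they do the work, as an engineer would, in place of code of your own. Each camera call takes 0.05 s, during which the arm holds its last target. There are 200 camera calls.

### The job

Put the salt shaker away in the wooden pop-up box: press the latched lid down at its steel disc and let go so that it springs open, and stand the shaker upright on the box floor. Then swing the lid shut and press it down until the latch catches again, and leave everything else on the worktop where it is.

Things in the scene. Friction and masses are not known exactly. Their poses are not given: they have to be found in the camera images.
- box: Light wooden box, 152 (its x) x 144 (its y) x 104 mm high, fixed to the worktop; walls and floor 8 mm thick, inside 136 x 128 mm. Origin: centre of its underside, z up. The hinge runs along its x on the +y side; the latch is in a black case inside the middle of the -y wall, 44 mm wide, standing 18 mm into the box, its top level with the rim.
- box_in (a point): Centre of the box's inner floor, 8 mm above the worktop; axes as the box.
- lid (a joint): Angle of the lid, rad. 0 = shut and latched (the start), -0.051 = pressed to its stop (8 mm lower at the free edge), 1.66 = wide open, just past upright, over the box's +y side. Push-push latch: pressing the shut lid to the stop and letting go frees it, and a damped spring opens it in about 2 s; swung shut, pressed to the stop and let go, it latches at 0. A half press changes nothing.
- lid_press (a point): Top of the thin steel disc, 32 mm across, on the lid's outer face near its free (-y) edge, 132 mm from the hinge line: where to press; 2 to 4 N moves the lid, 6 to 10 N holds it surely on its stop. Moves with the lid; its z is the lid's outward normal (up when shut), its x runs along the hinge.
- lid_edge (a point): Middle of the lid's free edge, half way through the panel, 156 mm from the hinge line; axes as lid_press. The wooden lid is 164 mm long (along the hinge) x 158 mm, a 10 mm panel with a 14 mm skirt on three sides; its top is 124 mm above the worktop when shut.
- lid_hinge (a point): Point on the hinge line in the middle of the lid's length, 108 mm above the worktop and 78 mm to +y of the box origin; axes as the box (x along the hinge; the lid opens by turning about -x).
- shaker: Salt shaker: clear, waisted, with a grey domed cap, 44 mm across, 90 mm tall, 0.1 kg, standing upright. Shorter than the two spice jars. Origin: centre of its base, z up. Grip it across at 40 to 60 mm above the base.
- jar_a: Spice jar with a black cap, 41 mm across, 105 mm tall, a bystander. Origin: centre of its base.
- jar_b: Another spice jar with a black cap, 41 mm across, 105 mm tall, a bystander. Origin: centre of its base.
- onion: Red onion, 84 mm across, a bystander. Origin: centre of its underside.
- garlic: Garlic bulb, 53 mm across, a bystander. Origin: centre of its underside.
- tin: Food tin, 75 mm across, 58 mm tall, a bystander. Origin: centre of its base.
There are look-alikes about, which are no part of the job. Several things have the shape of the box; the one meant has the colours described above. Leave any red look-alike of the shaker alone.

How it is judged:
By the outcome, as a careful person would: the job done as asked, in the order asked, and still so for the second after the job is handed in, with the robot touching nothing.
It also fails if it takes over 72 s, if anything falls off the work surface, if the arm or the gripper's body presses on something with over 40 N, if the wrist force passes 120 N, or if a joint passes its speed limit or range.

## Working session

There is one attempt and no reset: what is moved stays moved. The work goes in short steps, Python scripts to look and compute and a tool call to move; the robot and the scene stay as the last step left them, time stands still between calls to the robot, and variables do not carry over. Pictures are saved under pics/ and viewed, at most 10 in all, crops included, and the job is handed in when it is done.

Besides the shell and the picture viewer there is one more tool, called after "Emit:" as a command line: name --pt "numbers of a row" for each row, then --argument value for the rest. drive_tool: Moves the arm, as the interface text tells. Its arguments: {"type":"object","properties":{"rows":{"type":"array"},"claw":{"type":"number"},"force":{"type":"number"}},"required":["rows"]}

```bash
mkdir -p pics
cat > h.py <<'E'
import numpy as np, cv2
from bench import manip, eyes
def cap(n):
    c=eyes.get_calibration(n); p,d=eyes.capture(n); return p,d,c
def ray(c,u,v):
    x=(u-c["cx"])/c["fx"]; y=(v-c["cy"])/c["fy"]
    K=np.array([[c["fx"],0,c["cx"]],[0,c["fy"],c["cy"]],[0,0,1.]])
    q=cv2.undistortPoints(np.array([[[u,v]]],float),K,np.array([c["k1"],0,0,0.]))[0,0]
    E=np.array(c["extrinsics"]); return E[:3,3],E[:3,:3]@np.array([q[0],-q[1],-1.])
def at_z(c,u,v,z):
    o,r=ray(c,u,v); return o+r*(z-o[2])/r[2]
def at_d(c,u,v,d):
    o,r=ray(c,u,v); return o+r*d
def cloud(c,d,m):
    vs,us=np.nonzero(m&(d>0)); K=np.array([[c["fx"],0,c["cx"]],[0,c["fy"],c["cy"]],[0,0,1.]])
    q=cv2.undistortPoints(np.stack([us,vs],1).astype(float)[:,None],K,np.array([c["k1"],0,0,0.]))[:,0]
    z=d[vs,us][:,None]; E=np.array(c["extrinsics"])
    return np.hstack([q[:,:1]*z,-q[:,1:]*z,-z])@E[:3,:3].T+E[:3,3]
E
python3 - <<'E'
from h import *
np.set_printoptions(precision=3,suppress=True)
for n in ["top","scene"]:
    p,d,c=cap(n); cv2.imwrite(f"pics/{n}0.png",p[:,:,::-1])
    print(n,np.array(c["extrinsics"])[:3])
    for t in ["box","lid","shaker","jar_a","onion","garlic","tin"]:
        for s in eyes.silhouettes(n,t):
            P=cloud(c,d,s["pixels"]); print(t,round(s["confidence"],2),np.round(s["box"]),np.median(P,0),np.percentile(P,[2,98],0).ravel() if len(P) else 0)
    for t in ["lid_press","lid_edge","lid_hinge","shaker"]:
        for s in eyes.pinpoint(n,t):
            u,v=s["centre"];print("pt",t,round(s["confidence"],2),np.round([u,v]),at_z(c,u,v,{"lid_press":.124,"lid_edge":.119,"lid_hinge":.108,"shaker":0}[t]))
print(manip.read_state()["time"])
E
```

```text
top [[-0.088  0.945 -0.316 -0.035]
 [-0.996 -0.083  0.028  0.045]
 [ 0.001  0.317  0.948  1.533]]
box 0.91 [243. 163. 297. 222.] [0.471 0.015 0.124] [ 0.405 -0.06   0.016  0.564  0.091  0.131]
box 0.66 [312. 211. 371. 275.] [ 0.284 -0.184  0.124] [ 0.208 -0.264  0.024  0.369 -0.11   0.131]
lid 0.97 [241. 158. 297. 214.] [0.481 0.014 0.125] [ 0.404 -0.061  0.112  0.564  0.09   0.131]
lid 0.62 [309. 211. 371. 270.] [ 0.288 -0.188  0.125] [ 0.209 -0.266  0.114  0.372 -0.11   0.131]
lid 0.49 [242. 163. 297. 224.] [0.47  0.014 0.124] [ 0.405 -0.061  0.018  0.564  0.09   0.131]
shaker 0.47 [328. 160. 343. 176.] [ 0.555 -0.216  0.067] [ 0.545 -0.233  0.018  0.578 -0.201  0.094]
jar_a 0.74 [189. 203. 204. 221.] [0.432 0.259 0.101] [0.419 0.242 0.019 0.456 0.279 0.11 ]
jar_a 0.58 [350. 188. 365. 206.] [ 0.442 -0.264  0.098] [ 0.43  -0.287  0.009  0.469 -0.25   0.111]
onion 0.68 [189. 161. 218. 185.] [0.58  0.24  0.053] [ 0.551  0.206 -0.002  0.634  0.278  0.074]
tin 0.56 [382. 166. 409. 194.] [ 0.508 -0.407  0.053] [ 0.477 -0.446 -0.002  0.562 -0.376  0.062]
pt lid_press 0.9 [288. 185.] [ 0.4
[... 1512 characters left out ...]
63 [293. 157. 303. 186.] [0.444 0.251 0.062] [ 0.423  0.242 -0.002  0.462  0.31   0.106]
garlic 0.52 [324. 172. 350. 194.] [0.592 0.228 0.046] [ 0.551  0.206 -0.004  0.631  0.349  0.073]
tin 0.84 [267. 317. 300. 351.] [ 0.518 -0.422  0.051] [ 0.479 -0.448 -0.003  0.552 -0.374  0.057]
pt lid_press 0.93 [297. 210.] [ 0.486 -0.036  0.124]
pt lid_press 0.65 [217. 247.] [ 0.293 -0.234  0.124]
pt lid_edge 0.98 [219. 259.] [ 0.311 -0.27   0.119]
pt lid_edge 0.86 [298. 217.] [ 0.493 -0.061  0.119]
pt lid_hinge 0.97 [302. 188.] [0.484 0.097 0.108]
pt lid_hinge 0.93 [230. 225.] [ 0.297 -0.123  0.108]
pt shaker 0.9 [315. 313.] [ 0.589 -0.309  0.   ]
pt shaker 0.83 [312. 285.] [ 0.568 -0.211  0.   ]
1.2
```

Run:
```python
import cv2,numpy as np
a=cv2.imread("pics/top0.png")[140:290,170:420]; b=cv2.imread("pics/scene0.png")[130:360,160:400]
a=cv2.resize(a,(800,480),interpolation=cv2.INTER_CUBIC);cv2.imwrite("pics/a.png",a)
cv2.imwrite("pics/b.png",cv2.resize(b,(626,600),interpolation=cv2.INTER_CUBIC))
```

```text
(no output)
```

View pics/a.png

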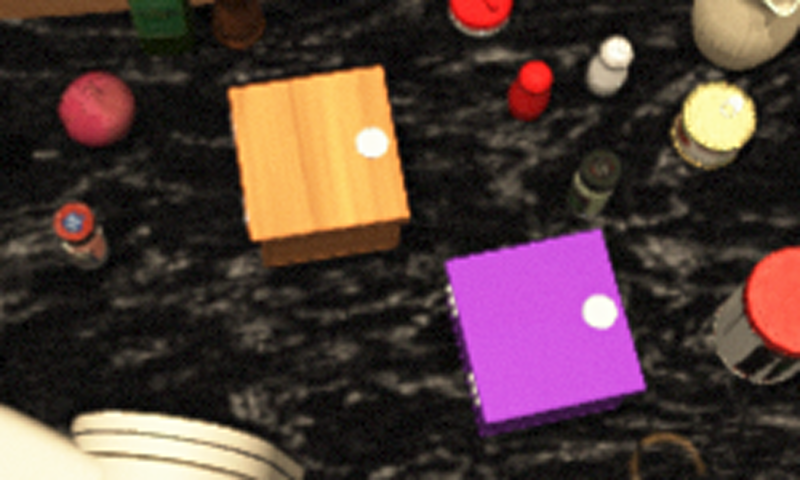

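View pics/b.png

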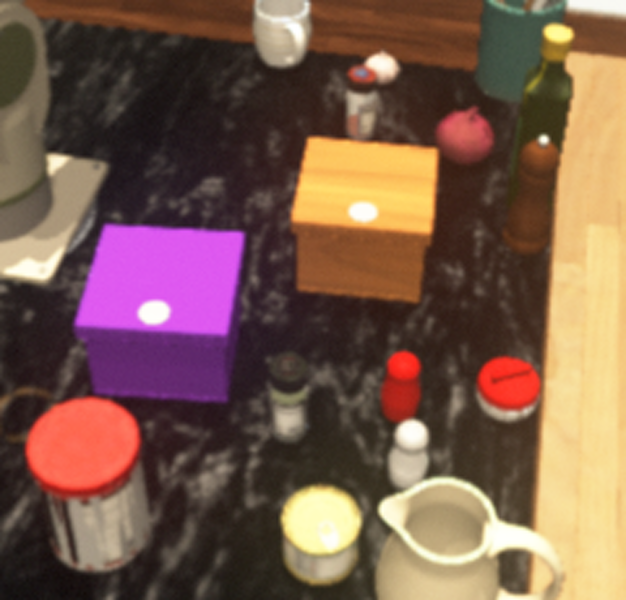

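The wooden box shows at scene (300,212), with a purple look-alike at (220,250). For the shaker, the clear/grey one at scene (315,305) fits the description. The red one at (314,280) and the garlic hit at (306,154) don't. Next I'll measure both more precisely and take a close crop.

Run:
```python
from h import *
np.set_printoptions(precision=4,suppress=True)
for n in ["top","scene"]:
    p,d,c=cap(n)
    P=cloud(c,d,d>0); 
    L=P[(P[:,0]>.38)&(P[:,0]<.6)&(P[:,1]>-.1)&(P[:,1]<.13)&(P[:,2]>.113)&(P[:,2]<.16)]
    r=cv2.minAreaRect((L[:,:2]*1000).astype(np.float32)); print(n,"lid",r,np.median(L[:,2]))
    for s in eyes.pinpoint(n,"lid_press"): print(at_z(c,*s["centre"],.124),s["confidence"])
    for z0,z1 in [(.005,.03),(.03,.06),(.06,.09),(.09,.13),(.13,.3)]:
        S=P[(abs(P[:,0]-.59)<.13)&(abs(P[:,1]+.315)<.13)&(P[:,2]>z0)&(P[:,2]<z1)]
        q=np.round((S[:,:2]-[.59,-.315])*50).astype(int); u,k=np.unique(q,axis=0,return_counts=True)
        g=np.zeros((15,15),int)
        for (i,j),m in zip(u,k): g[7-i,7-j]=m   # rows: +x up, cols: +y left
        print(z0);print(g)
    S=P[(abs(P[:,0]-.59)<.03)&(abs(P[:,1]+.315)<.032)&(P[:,2]>.06)]
    print("shaker cap",S.mean(0),S.min(0),S.max(0))
    if n=="scene": cv2.imwrite("pics/sh.png",cv2.resize(p[255:335,270:350,::-1],(600,600),interpolation=cv2.INTER_CUBIC))
```

```text
top lid ((485.8070068359375, 14.275604248046875), (167.16732788085938, 158.36976623535156), 3.4428069591522217) 0.12499177246028026
[ 0.2932 -0.2412  0.124 ] 0.92
[ 0.4924 -0.0392  0.124 ] 0.66
0.005
[[ 0  0  0  0  0  0  0  0  0  0  0  0  0  0  0]
 [ 0  7 10 15  9  8 10 10 11  7 11 15  8 12  0]
 [ 0  0  1  4  1  3  4  3  2  3  1  5  0  1  0]
 [ 0  0  6  5  3  3  2  3  2  2  4  2  2  0  0]
 [ 0 16  3  1  2  1  3  3  3  2  4  1  2  0  0]
 [ 0  6  2  2  1  2  4  2  0  8  2  2  7  0  0]
 [ 0  1  2  0  0  2  2  0  0  1  5  0  8  0  0]
 [ 0  3  0  0  1  4  5  0  2  1  4  3  8 17  0]
 [ 0  2  0  0  1  1 16  6  3  5  2  3  1  0  0]
 [ 0  8 17  5  5  4  4  1  3  5  4  0  0  0  0]
 [ 0  3  3  3  5  4  2  2  1  3  6  0  0  0  0]
 [ 0  3  2  5  2  0  2  4  4  4 16  0  0  0  0]
 [ 0  3  4  0  3  1  0  2  2  4 11 13  1  5  0]
 [ 0  2  4  7  1  0  0  3  3  2  6  7 15  5  0]
 [ 0  0  0  0  0  0  0  0  0  0  0  0  0  0  0]]
0.03
[[ 0  0  0  0  0  0  0  0  0  0  0  0  0  0  0]
 [ 0 22 13 13  9 14  9 10  6 16 10 15 11  9  0]
 [ 0 24 11  0  0  0  0  0  0  0  0  0  0  0  0]
 [ 0 32 12  0  0  0  0  0  0  
[... 6056 characters left out ...]
  0  0  0  0  0  0  0  0  0  0  0]
 [ 0  0  0  0  0  0  0  0  0  0  0  0  0 57  0]
 [ 0  0  0  0  0  0  0  0  0  0  0  0 36 57  0]
 [ 0  0  0  0  0  0  0  0  0  0  0  0 69 19  0]
 [ 0  0  0  0  0  0  0  0  0  0  0  0  5 90  0]
 [ 0  0  0  0  0  0  0  0  0  0  0  0  0 14  0]
 [ 0  0  0  0  0  0  0  0  0  0  0  0  0  0  0]
 [ 0  0  0  0  0  0  0  0  0  0  0  0  0  0  0]
 [ 0  0  0  0  0  0  0  0  0  0  0  0  0  0  0]
 [ 0  0  0  0  0  0  0  0  0  0  0  0  0  0  0]
 [ 0  0  0  0  0  0  0  0  0  0  0  0  0  0  0]
 [ 0  0  0  0  0  0  0  0  0  0  0  0  0  0  0]
 [ 0  0  0  0  0  0  0  0  0  0  0  0  0  0  0]]
shaker cap [ 0.59   -0.3149  0.079 ] [ 0.5732 -0.3263  0.0614] [ 0.6063 -0.2953  0.0912]
```

View pics/sh.png

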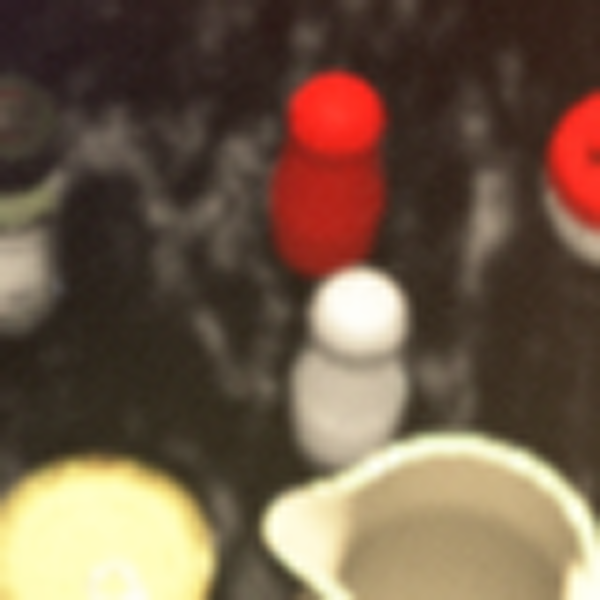

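The crop shows the clear/grey shaker with its domed cap at (360,370). The red look-alike is behind it at (335,170), the pitcher in front and the tin to the left. I'll close the gripper and move over the lid's disc at about (0.490,-0.039).

Emit:
drive_tool --pt "0.45 -1 0 0 0 0" --pt "0.45 -1 0 0 0 0" --pt "0.45 -1 0 0 0 0" --pt "0.45 -1 0 0 0 0" --pt "0.45 -1 0 0 0 0" --pt "0.45 -1 0 0 0 0" --pt "0.45 -1 0 0 0 0" --pt "0.45 -1 0 0 0 0" --pt "0.45 -1 0 0 0 0" --pt "0.45 -1 0 0 0 0" --pt "0.45 -1 0 0 0 0" --pt "0.45 -1 0 0 0 0" --claw -1

```text
time: 2.9
eef_pos: [0.3229, 0.2954, 0.2315]
ee_rot: [[-0.954, 0.3, 0.0], [0.3, 0.954, 0.0], [-0.0, 0.001, -1.0]]
force: [-0.7, 0.4, -0.5]
opening: 0.007
gripper_force: 0.0
```

Emit:
drive_tool --pt "0.48 -0.96 0 0 0 -1" --pt "0.48 -0.96 0 0 0 -1" --pt "0.48 -0.96 0 0 0 -1" --pt "0.48 -0.96 0 0 0 -1" --pt "0.48 -0.96 0 0 0 -1" --pt "0.48 -0.96 0 0 0 -1" --pt "0.48 -0.96 0 0 0 -1" --pt "0.48 -0.96 0 0 0 -1" --pt "0.48 -0.96 0 0 0 -1" --pt "0.48 -0.96 0 0 0 -1" --pt "0.48 -0.96 0 0 0 -1" --pt "0.48 -0.96 0 0 0 -1"

```text
time: 4.4
eef_pos: [0.4673, 0.0066, 0.2313]
ee_rot: [[-0.211, 0.977, 0.0], [0.977, 0.211, -0.0], [-0.0, 0.0, -1.0]]
force: [0.4, -0.6, 0.3]
opening: -0.002
gripper_force: 0.0
```

Run:
```python
from h import *
np.set_printoptions(precision=4,suppress=True)
s=manip.read_state(); print(s["eef_pos"],s["joint_pos"],s["force"])
p,d,c=cap("wrist")
cv2.imwrite("pics/w1.png",p[:,:,::-1])
for q in eyes.pinpoint("wrist","lid_press"): print(q["confidence"],q["centre"],at_z(c,*q["centre"],.124))
print(np.array(c["extrinsics"]))
```

```text
[0.4673 0.0066 0.2313] [-35.2661  -2.5753  28.3613 107.824    1.2715  74.4379   4.9373] [ 0.3602 -0.5529  0.2933]
0.7 [301.7, 263.4] [ 0.4943 -0.0409  0.124 ]
[[ 0.9773 -0.2021 -0.0637  0.4509]
 [ 0.2119  0.9314  0.2959  0.0825]
 [-0.0005 -0.3027  0.9531  0.3743]
 [ 0.      0.      0.      1.    ]]
```

Emit:
drive_tool --pt "0.2 -0.3 -0.5 0 0 -1" --pt "0.2 -0.3 -0.5 0 0 -1" --pt "0.2 -0.3 -0.5 0 0 -1" --pt "0.2 -0.3 -0.5 0 0 -1" --pt "0.2 -0.3 -0.5 0 0 -1" --pt "0.05 -0.3 -0.5 0 0 -1" --pt "0 -0.06 -0.5 0 0 -1" --pt "0 0 -0.5 0 0 -1" --pt "0 0 -0.1 0 0 -1" --pt "0 0 0 0 0 -1" --pt "0 0 0 0 0 -1" --pt "0 0 0 0 0 -1"

```text
time: 6.0
eef_pos: [0.493, -0.0382, 0.1287]
ee_rot: [[0.739, 0.674, -0.0], [0.674, -0.739, -0.0], [-0.0, -0.0, -1.0]]
force: [0.0, -0.8, 0.2]
opening: 0.002
gripper_force: 0.0
```

Emit:
drive_tool --pt "0 0 -0.1 0 0 0" --pt "0 0 -0.1 0 0 0" --pt "0 0 -0.1 0 0 0" --pt "0 0 -0.08 0 0 0" --pt "0 0 -0.08 0 0 0" --pt "0 0 0 0 0 0"

```text
time: 6.75
eef_pos: [0.493, -0.0386, 0.1176]
ee_rot: [[0.737, 0.676, 0.0], [0.676, -0.737, -0.0], [0.0, 0.0, -1.0]]
force: [-0.7, -2.7, 5.9]
opening: 0.0
gripper_force: 2.8
```

Force is rising towards the stop, so a little more.

Emit:
drive_tool --pt "0 0 -0.06 0 0 0" --pt "0 0 0 0 0 0"

```text
time: 7.0
eef_pos: [0.4931, -0.0386, 0.1173]
ee_rot: [[0.737, 0.676, 0.001], [0.676, -0.737, 0.001], [0.001, -0.0, -1.0]]
force: [-7.4, -2.4, 22.0]
opening: 0.003
gripper_force: 11.2
```

Emit:
drive_tool --pt "0 -0.2 0.8 0 0 0" --pt "0.2 -1 0.9 0 0 0" --pt "0.4 -1 0.7 0 0 -0.9" --pt "0.4 -1 0.6 0 0 -0.9" --pt "0.4 -1 0.5 0 0 -0.9" --pt "0.4 -1 0.5 0 0 -0.9" --pt "0.4 -1 0.5 0 0 -0.9" --pt "0.4 -1 0.4 0 0 -0.9" --pt "0.4 -1 0.2 0 0 -0.9" --pt "0.4 -1 0.2 0 0 -0.9" --pt "0.4 -0.8 0 0 0 -0.9" --pt "0.0 0 0 0 0 -0.4" --claw 0.7

```text
time: 8.5
eef_pos: [0.5876, -0.2893, 0.2474]
ee_rot: [[1.0, -0.002, -0.001], [-0.002, -1.0, -0.0], [-0.001, 0.0, -1.0]]
force: [0.6, 0.7, -1.2]
opening: 0.849
gripper_force: 0.0
```

Run:
```python
from h import *
np.set_printoptions(precision=4,suppress=True)
s=manip.read_state(); print(s["time"],s["eef_pos"],s["joint_pos"],s["force"])
p,d,c=cap("wrist")
cv2.imwrite("pics/w2.png",p[:,:,::-1])
for q in eyes.pinpoint("wrist","shaker"): print(q["confidence"],q["centre"],at_z(c,*q["centre"],0))
for q in eyes.silhouettes("wrist","shaker"):
    P=cloud(c,d,q["pixels"]); S=P[P[:,2]>.065]; print(q["confidence"],q["box"],S.mean(0),S.min(0),S.max(0))
    Q=P[(P[:,2]>.01)&(P[:,2]<.05)]; print("  body",np.percentile(Q,[3,97],0))
p,d,c=cap("scene"); cv2.imwrite("pics/s2.png",cv2.resize(p[130:360,160:400,::-1],(626,600)))
```

```text
8.5 [ 0.5876 -0.2893  0.2474] [-10.73    27.9606  47.6156  79.3337 -20.4243  81.5939 -53.6628] [ 0.5552  0.6983 -1.2239]
0.95 [220.7, 185.6] [ 0.5631 -0.2183  0.    ]
0.88 [295.1, 160.9] [ 0.592  -0.3049  0.    ]
0.86 [191.6, 168.1, 234.1, 218.4] [ 0.5727 -0.2218  0.084 ] [ 0.5525 -0.2366  0.0652] [ 0.5865 -0.2027  0.0905]
  body [[ 0.564  -0.2385  0.014 ]
 [ 0.5891 -0.2055  0.0493]]
0.83 [275.8, 148.3, 322.2, 196.4] [ 0.5927 -0.3073  0.0846] [ 0.5735 -0.3252  0.0657] [ 0.6072 -0.2916  0.0908]
  body [[ 0.5833 -0.3246  0.0276]
 [ 0.6096 -0.2857  0.0492]]
```

View pics/w2.png

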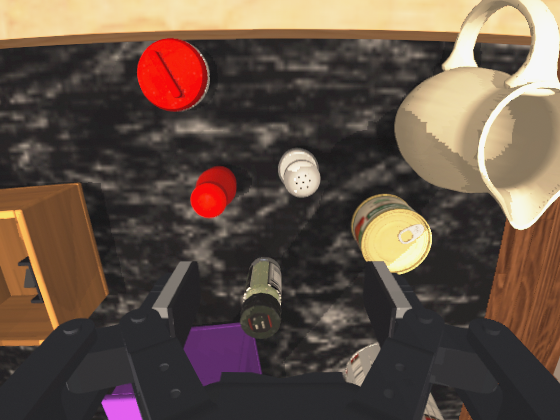

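View pics/s2.png

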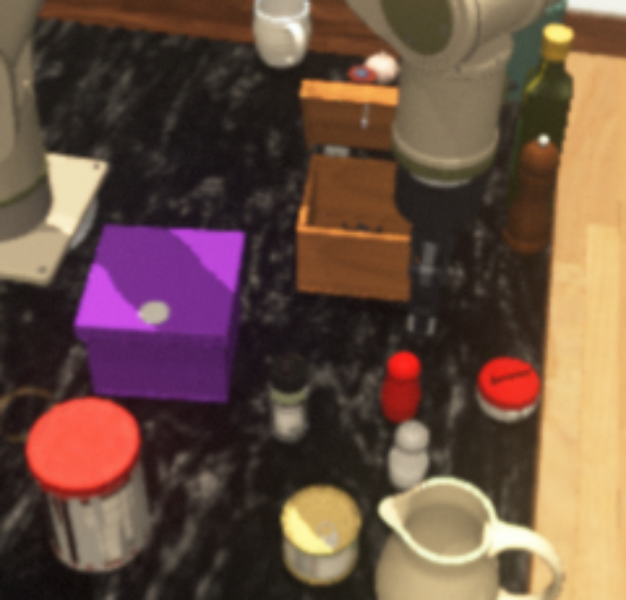

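The wrist view shows the clear shaker at (300,172), the red one at (215,190) and the black-capped jar at (263,300). In the scene view the lid stands open. Descending onto the shaker.

Emit:
drive_tool --pt "0.14 -0.7 0 0 0 0" --pt "0 0 -1 0 0 0" --pt "0 0 -1 0 0 0" --pt "0 0 -1 0 0 0" --pt "0 0 -1 0 0 0" --pt "0 0 -1 0 0 0" --pt "0 0 -1 0 0 0" --pt "0 0 -0.9 0 0 0" --pt "0 0 -0.7 0 0 0" --pt "0 0 -0.6 0 0 0" --pt "0 0 -0.4 0 0 0" --pt "0 0 0 0 0 0"

```text
time: 10.2
eef_pos: [0.591, -0.3057, 0.0328]
ee_rot: [[1.0, 0.001, -0.001], [0.001, -1.0, 0.0], [-0.001, -0.0, -1.0]]
force: [0.4, -0.5, 0.3]
opening: 0.856
gripper_force: 0.0
```

Emit:
drive_tool --pt "0 0 0 0 0 0" --pt "0 0 0 0 0 0" --pt "0 0 0 0 0 0" --pt "0 0 0 0 0 0" --pt "0 0 0 0 0 0" --pt "0 0 0 0 0 0" --claw -1 --force 30

```text
time: 10.95
eef_pos: [0.5918, -0.306, 0.0343]
ee_rot: [[1.0, 0.001, 0.001], [0.001, -1.0, -0.0], [0.001, 0.0, -1.0]]
force: [-1.4, 0.8, 5.8]
opening: 0.443
gripper_force: 30.2
```

Emit:
drive_tool --pt "0 0 0.5 0 0 0" --pt "0 0 1 0 0 0" --pt "0 0 1 0 0 0" --pt "0 0 1 0 0 0" --pt "0 0 1 0 0 0" --pt "-0.2 0.5 1 0 0 0" --pt "-0.3 0.8 0.7 0 0 0" --pt "-0.3 1 0 0 0 0" --pt "-0.4 1 0 0 0 0" --pt "-0.4 1 0 0 0 0" --pt "-0.4 1 0 0 0 0" --pt "-0.4 1 0 0 0 0"

```text
time: 12.45
eef_pos: [0.5308, -0.1477, 0.1889]
ee_rot: [[1.0, 0.0, 0.001], [0.0, -1.0, 0.0], [0.001, -0.0, -1.0]]
force: [0.2, 0.6, -1.5]
opening: 0.446
gripper_force: 30.1
```

Emit:
drive_tool --pt "-0.4 1 0 0 0 0.1" --pt "-0.4 1 0 0 0 0.1" --pt "-0.4 1 0 0 0 0.1" --pt "-0.3 1 0 0 0 0.1" --pt "-0.3 1 0 0 0 0.1" --pt "-0.2 0.8 0 0 0 0.1" --pt "-0.2 0.6 0 0 0 0.1" --pt "0 0.26 0 0 0 0" --pt "0 0 0 0 0 0"

```text
time: 13.58
eef_pos: [0.4765, 0.0181, 0.1884]
ee_rot: [[0.998, 0.062, 0.0], [0.062, -0.998, -0.0], [0.0, 0.0, -1.0]]
force: [0.0, -0.8, -1.0]
opening: 0.44
gripper_force: 30.1
```

Run:
```python
from h import *
np.set_printoptions(precision=4,suppress=True)
s=manip.read_state(); print(s["time"],s["eef_pos"],s["joint_pos"],s["force"],s["opening"])
p,d,c=cap("wrist"); a=p
P=cloud(c,d,d>0)
p,d,c=cap("top"); P=np.vstack([P,cloud(c,d,d>0)])
R=P[(abs(P[:,2]-.104)<.006)&(abs(P[:,0]-.487)<.1)&(abs(P[:,1]-.014)<.09)]
print("rim",len(R),cv2.minAreaRect((R[:,:2]*1000).astype(np.float32)))
T=P[(P[:,2]>.13)&(abs(P[:,0]-.487)<.1)&(P[:,1]>.07)&(P[:,1]<.16)&(P[:,2]<.3)]
print("lid",T.min(0),T.max(0))
b=cv2.resize(p[130:250,190:350],(560,420))
cv2.imwrite("pics/m3.png",cv2.resize(np.hstack([a,b])[:,:,::-1],(800,300)))
```

```text
13.575 [0.4765 0.0181 0.1884] [-48.3622   0.5381  41.5546 110.5671  -0.3716  69.0192 -93.139 ] [ 0.0005 -0.8206 -0.9847] 0.4400073708977855
rim 9821 ((485.1265563964844, 22.122032165527344), (158.12831115722656, 157.39581298828125), 3.925215005874634)
lid [0.3958 0.07   0.13  ] [0.565  0.1245 0.2953]
```

View pics/m3.png

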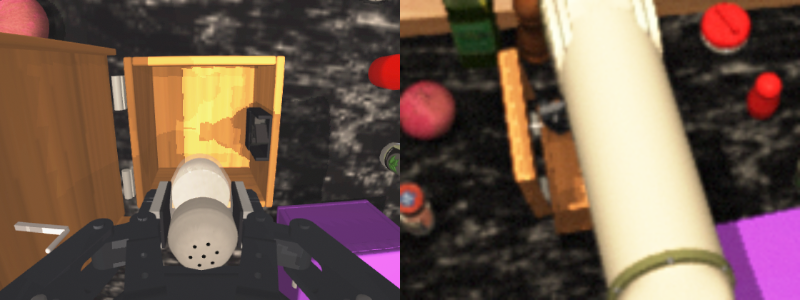

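Run:
```python
from h import *
np.set_printoptions(precision=4,suppress=True)
p,d,c=cap("wrist")
vs,us=np.mgrid[0:420,0:560]
def st(n,m):
    P=cloud(c,d,m&(d>0)); P=P[P[:,2]>.11]; print(n,len(P),np.percentile(P,[1,50,99],0).ravel())
st("hook",(us>18)&(us<95)&(vs>308)&(vs<352))
bright=p.astype(int).min(2)>140
st("hookbright",(us>10)&(us<110)&(vs>300)&(vs<355)&bright)
st("lid",(us<140)&(vs>100)&(vs<290))
P=cloud(c,d,(us<560)&(d>0)); 
for z in (.14,.18,.22,.25):
    Q=P[(abs(P[:,2]-z)<.01)&(P[:,0]<.57)&(P[:,0]>.4)&(P[:,1]>.075)]; print(z,np.percentile(Q,[1,50,99],0).ravel() if len(Q) else 0)
# interior opening: rim band extents
R=P[(abs(P[:,2]-.104)<.005)&(P[:,0]>.52)&(P[:,1]<.11)&(P[:,1]>-.1)]; print("rim y",np.percentile(R[:,1],[0.5,99.5]),"x max",np.percentile(R[:,0],99.5))
Q=P[(abs(P[:,2]-.008)<.006)&(P[:,0]>.48)&(P[:,0]<.56)&(P[:,1]<.09)&(P[:,1]>-.06)];print("floor",np.percentile(Q,[1,50,99],0))
```

```text
hook 3250 [0.4429 0.0709 0.1972 0.4678 0.1069 0.2322 0.4855 0.1107 0.2571]
hookbright 541 [0.455  0.0828 0.2128 0.4761 0.0949 0.2353 0.4784 0.1099 0.2502]
lid 26362 [0.4513 0.1018 0.132  0.5089 0.1094 0.1952 0.5466 0.1141 0.2331]
0.14 [0.4135 0.0958 0.1302 0.5007 0.1034 0.1404 0.5635 0.1085 0.1498]
0.18 [0.4091 0.0992 0.1702 0.511  0.1077 0.1808 0.5637 0.1123 0.1899]
0.22 [0.4482 0.1026 0.2102 0.5086 0.1111 0.2192 0.5637 0.1149 0.2297]
0.25 [0.4503 0.0813 0.2401 0.4623 0.1102 0.2438 0.4833 0.1117 0.2581]
rim y [-0.0524  0.1006] x max 0.5682065464512422
floor [[ 0.4809 -0.0441  0.0067]
 [ 0.5207  0.0179  0.0084]
 [ 0.5572  0.0817  0.0106]]
```

The wrist view shows the box interior at (205,110) and the latch case at (262,130), with the lid's catch hook sticking out at (45,235). I'll place the shaker off-centre in +x, clear of both.

Emit:
drive_tool --pt "0.9 0 0 0 0 0" --pt "0.84 0 0 0 0 0" --pt "0 0 0 0 0 0" --pt "0 0 -1 0 0 0" --pt "0 0 -1 0 0 0" --pt "0 0 -1 0 0 0" --pt "0 0 -1 0 0 0" --pt "0 0 -0.8 0 0 0" --pt "0 0 -0.5 0 0 0" --pt "0 0 -0.3 0 0 0" --pt "0 0 0 0 0 0"

```text
time: 15.1
eef_pos: [0.5195, 0.0203, 0.0482]
ee_rot: [[0.998, 0.063, -0.001], [0.063, -0.998, 0.002], [-0.001, -0.002, -1.0]]
force: [-1.9, 8.0, -0.6]
opening: 0.437
gripper_force: 34.7
```

Emit:
drive_tool --pt "0.1 0.2 0 0 0 0" --pt "0.1 0.1 0 0 0 0" --pt "0 0 0 0 0 0"

```text
time: 15.48
eef_pos: [0.5251, 0.0257, 0.0485]
ee_rot: [[0.998, 0.062, 0.0], [0.062, -0.998, -0.0], [0.0, 0.0, -1.0]]
force: [0.7, -0.4, -1.0]
opening: 0.438
gripper_force: 34.6
```

Run:
```python
from h import *
p,d,c=cap("wrist"); q,_,_=cap("scene")
b=cv2.resize(q[120:260,220:407],(560,420))
cv2.imwrite("pics/m4.png",cv2.resize(np.hstack([p,b])[:,:,::-1],(800,300)))
```

```text
(no output)
```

View pics/m4.png

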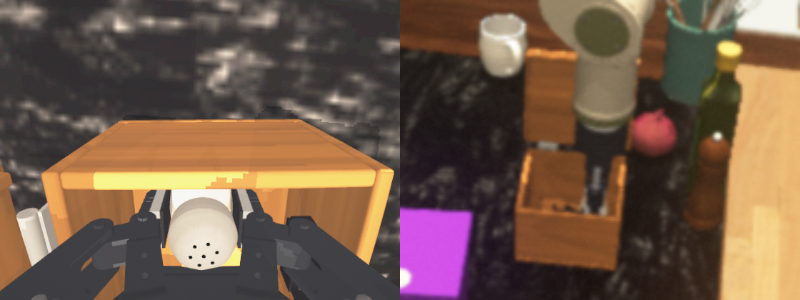

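The shaker is between the walls and the contact is gone. Lowering the last few millimetres.

Emit:
drive_tool --pt "0 0 -0.1 0 0 0" --pt "0 0 -0.1 0 0 0" --pt "0 0 0 0 0 0"

```text
time: 15.95
eef_pos: [0.5246, 0.0256, 0.0431]
ee_rot: [[0.998, 0.062, -0.0], [0.062, -0.998, -0.0], [-0.0, 0.0, -1.0]]
force: [0.7, 0.2, -1.2]
opening: 0.442
gripper_force: 34.6
```

Emit:
drive_tool --pt "0 0 -0.06 0 0 0" --pt "0 0 0 0 0 0"

```text
time: 16.2
eef_pos: [0.5252, 0.0256, 0.0423]
ee_rot: [[0.998, 0.062, 0.001], [0.062, -0.998, 0.0], [0.001, -0.0, -1.0]]
force: [-1.9, -0.0, 5.7]
opening: 0.44
gripper_force: 35.6
```

Emit:
drive_tool --pt "0 0 0 0 0 0" --pt "0 0 0 0 0 0" --pt "0 0 0 0 0 0" --claw 0.2

```text
time: 16.58
eef_pos: [0.5252, 0.0229, 0.0423]
ee_rot: [[0.998, 0.059, 0.001], [0.059, -0.998, -0.002], [0.001, 0.002, -1.0]]
force: [-0.8, -10.4, 4.0]
opening: 0.6
gripper_force: 0.0
```

Emit:
drive_tool --pt "0 -0.1 0 0 0 0" --pt "0 -0.02 0.1 0 0 0" --pt "0 0 0.3 0 0 0"

```text
time: 16.95
eef_pos: [0.5245, 0.023, 0.0519]
ee_rot: [[0.998, 0.062, -0.001], [0.062, -0.998, -0.0], [-0.001, 0.0, -1.0]]
force: [0.4, -0.5, 0.5]
opening: 0.6
gripper_force: 0.0
```

Emit:
drive_tool --pt "0 0 0.6 0 0 0" --pt "0 0 1 0 0 0" --pt "0 0 1 0 0 0" --pt "0 -0.3 1 0 0 0" --pt "0 -0.3 1 0 0 0" --pt "0 0 1 0 0 0" --pt "0 0 1 0 0 0" --pt "0 0 1 0 0 0" --pt "0 0 1 0 0 0" --pt "0 0 1 0 0 0" --pt "0 0 0.7 0 0 0" --pt "0 0 0 0 0 0"

```text
time: 18.45
eef_pos: [0.5252, 0.0077, 0.3106]
ee_rot: [[0.998, 0.062, 0.002], [0.062, -0.998, 0.001], [0.002, -0.001, -1.0]]
force: [0.1, -0.1, 0.3]
opening: 0.599
gripper_force: 0.0
```

Run:
```python
from h import *
np.set_printoptions(precision=4,suppress=True)
p,d,c=cap("wrist"); P=cloud(c,d,d>0)
for q in eyes.silhouettes("wrist","shaker"):
    Q=cloud(c,d,q["pixels"]); print(q["confidence"],q["box"],np.percentile(Q,[2,50,98],0).ravel())
T=P[(abs(P[:,0]-.49)<.1)&(P[:,1]>.09)&(P[:,1]<.15)&(P[:,2]>.12)&(P[:,2]<.32)]; print("lid",T.min(0),T.max(0))
q,_,_=cap("scene"); b=cv2.resize(q[120:260,220:407],(560,420))
cv2.imwrite("pics/m5.png",cv2.resize(np.hstack([p,b])[:,:,::-1],(800,300)))
```

```text
0.59 [441.0, 123.4, 504.0, 159.4] [ 0.5504 -0.229   0.0048  0.5704 -0.2062  0.0623  0.5873 -0.1971  0.0896]
lid [0.4008 0.09   0.12  ] [0.5652 0.128  0.2663]
```

View pics/m5.png

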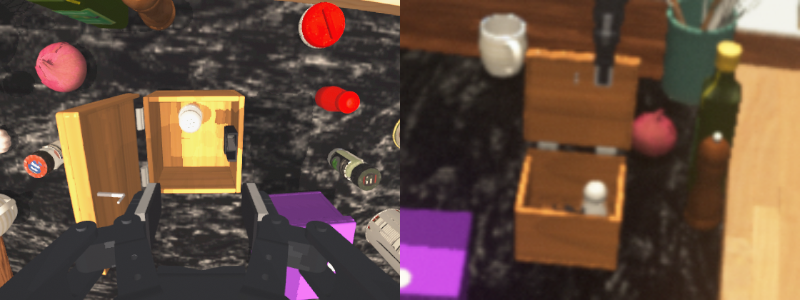

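The shaker stands upright in the box at wrist picture (190,118), and the lid's top edge is at z=0.266. Next I go over and behind the open lid with the fingers shut.

Emit:
drive_tool --pt "-0.2 1 0 0 0 0" --pt "-0.2 1 0 0 0 0" --pt "-0.2 1 0 0 0 0" --pt "-0.2 1 0 0 0 0" --pt "-0.2 1 0 0 0 0" --pt "-0.2 1 0 0 0 0" --pt "-0.2 0.9 0 0 0 0" --pt "-0.1 0 -0.9 0 0 0" --pt "0 0 -0.9 0 0 0" --pt "0 0 -0.8 0 0 0" --pt "0 0 0 0 0 0" --claw -1

```text
time: 19.98
eef_pos: [0.4862, 0.1797, 0.2424]
ee_rot: [[0.998, 0.062, -0.003], [0.062, -0.998, -0.002], [-0.003, 0.002, -1.0]]
force: [-0.3, -0.4, 0.0]
opening: -0.005
gripper_force: 0.0
```

Emit:
drive_tool --pt "0 -0.5 0 0 0 0" --pt "0 -0.5 0 0 0 0" --pt "0 -0.5 0 0 0 0" --pt "0 -0.5 0 0 0 0" --pt "0 -0.5 0 0 0 0" --pt "0 -0.4 0 0 0 0" --pt "0 -0.4 0 0 0 0"

```text
time: 20.85
eef_pos: [0.4873, 0.0972, 0.2443]
ee_rot: [[0.998, 0.062, 0.0], [0.062, -0.998, -0.0], [0.0, 0.0, -1.0]]
force: [1.8, 2.1, 0.1]
opening: 0.004
gripper_force: 0.8
```

Emit:
drive_tool --pt "0 -0.42 -0.1 0 0 0" --pt "0 -0.42 -0.14 0 0 0" --pt "0 -0.4 -0.16 0 0 0" --pt "0 -0.4 -0.18 0 0 0" --pt "0 -0.4 -0.22 0 0 0" --pt "0 -0.4 -0.24 0 0 0" --pt "0 -0.38 -0.26 0 0 0" --pt "0 -0.34 -0.3 0 0 0" --pt "0 -0.34 -0.32 0 0 0" --pt "0 -0.32 -0.34 0 0 0"

```text
time: 22.1
eef_pos: [0.4873, 0.0018, 0.1873]
ee_rot: [[0.998, 0.062, 0.0], [0.062, -0.998, 0.0], [0.0, -0.0, -1.0]]
force: [1.8, 2.6, 1.9]
opening: -0.001
gripper_force: 1.3
```

Emit:
drive_tool --pt "0 -0.26 -0.3 0 0 0" --pt "0 -0.22 -0.3 0 0 0" --pt "0 -0.2 -0.3 0 0 0" --pt "0.03 -0.2 -0.3 0 0 0" --pt "0.03 -0.18 -0.3 0 0 0" --pt "0.03 -0.18 -0.3 0 0 0" --pt "0.03 -0.16 -0.3 0 0 0" --pt "0 -0.14 -0.2 0 0 0" --pt "0 -0.1 -0.1 0 0 0"

```text
time: 23.22
eef_pos: [0.4902, -0.0392, 0.1275]
ee_rot: [[0.998, 0.061, -0.0], [0.061, -0.998, -0.0], [-0.0, 0.0, -1.0]]
force: [-0.8, 0.5, 1.7]
opening: 0.003
gripper_force: 1.0
```

Emit:
drive_tool --pt "0 0 -0.08 0 0 0" --pt "0 0 -0.08 0 0 0" --pt "0 0 -0.08 0 0 0" --pt "0 0 -0.08 0 0 0" --pt "0 0 -0.08 0 0 0" --pt "0 0 0 0 0 0"

```text
time: 23.98
eef_pos: [0.4904, -0.0388, 0.1178]
ee_rot: [[0.998, 0.062, 0.0], [0.062, -0.998, -0.0], [0.0, 0.0, -1.0]]
force: [0.9, -2.0, 1.9]
opening: 0.0
gripper_force: 1.2
```

Emit:
drive_tool --pt "0 0 -0.06 0 0 0" --pt "0 0 -0.03 0 0 0" --pt "0 0 0 0 0 0"

```text
time: 24.35
eef_pos: [0.4906, -0.0388, 0.1172]
ee_rot: [[0.998, 0.061, 0.0], [0.061, -0.998, 0.001], [0.0, -0.001, -1.0]]
force: [-10.2, -1.7, 27.2]
opening: 0.003
gripper_force: 13.6
```

The lid is on its stop. Letting go and retreating.

Emit:
drive_tool --pt "0 0 0.1 0 0 0" --pt "0 0 0.3 0 0 0" --pt "0 -0.3 0.6 0 0 0" --pt "0 -1 1 0 0 0" --pt "0 -1 1 0 0 0" --pt "0 -1 1 0 0 0" --pt "0 -1 1 0 0 0" --pt "0 -1 0.5 0 0 0" --pt "0 0 0 0 0 0" --pt "0 0 0 0 0 0" --pt "0 0 0 0 0 0" --pt "0 0 0 0 0 0"

```text
time: 25.85
eef_pos: [0.4903, -0.1706, 0.2528]
ee_rot: [[0.998, 0.063, -0.0], [0.063, -0.998, 0.0], [-0.0, -0.0, -1.0]]
force: [0.8, -0.4, -0.1]
opening: 0.0
gripper_force: 0.0
```

Emit:
drive_tool --pt "0 0 0 0 0 0" --pt "0 0 0 0 0 0" --pt "0 0 0 0 0 0" --pt "0 0 0 0 0 0" --pt "0 0 0 0 0 0" --pt "0 0 0 0 0 0" --pt "0 0 0 0 0 0" --pt "0 0 0 0 0 0"

```text
time: 26.85
eef_pos: [0.4903, -0.1713, 0.2531]
ee_rot: [[0.998, 0.062, -0.0], [0.062, -0.998, -0.0], [-0.0, 0.0, -1.0]]
force: [0.4, 0.1, -0.2]
opening: 0.001
gripper_force: 0.0
```

Run:
```python
from h import *
np.set_printoptions(precision=4,suppress=True)
s=manip.read_state(); print(s["time"],s["eef_pos"],s["force"])
for n in ("wrist","scene"):
    p,d,c=cap(n); P=cloud(c,d,d>0)
    L=P[(P[:,0]>.43)&(P[:,0]<.55)&(P[:,1]>-.055)&(P[:,1]<.08)&(P[:,2]>.09)&(P[:,2]<.18)]
    if len(L)>50: print(n,len(L),np.linalg.lstsq(np.c_[L[:,1]-.09,np.ones(len(L))],L[:,2],rcond=None)[0],np.percentile(L[:,2],[2,50,98]))
    if n=="scene":
        for t in ["shaker","jar_a","onion","tin"]:
            for s in eyes.silhouettes(n,t):
                if s["confidence"]>.5: print(t,round(s["confidence"],2),np.median(cloud(c,d,s["pixels"]),0))
        cv2.imwrite("pics/f.png",cv2.resize(p[130:360,160:400,::-1],(626,600)))
```

```text
26.85 [ 0.4903 -0.1713  0.2531] [ 0.3544  0.1377 -0.1852]
wrist 19412 [-0.0113  0.1243] [0.1236 0.1252 0.1271]
scene 819 [0.0187 0.1244] [0.0967 0.1234 0.1272]
shaker 0.55 [ 0.5697 -0.2329  0.054 ]
jar_a 0.75 [ 0.4565 -0.2821  0.0729]
onion 0.64 [0.5943 0.2253 0.0484]
tin 0.8 [ 0.5173 -0.4229  0.0515]
```

View pics/f.png

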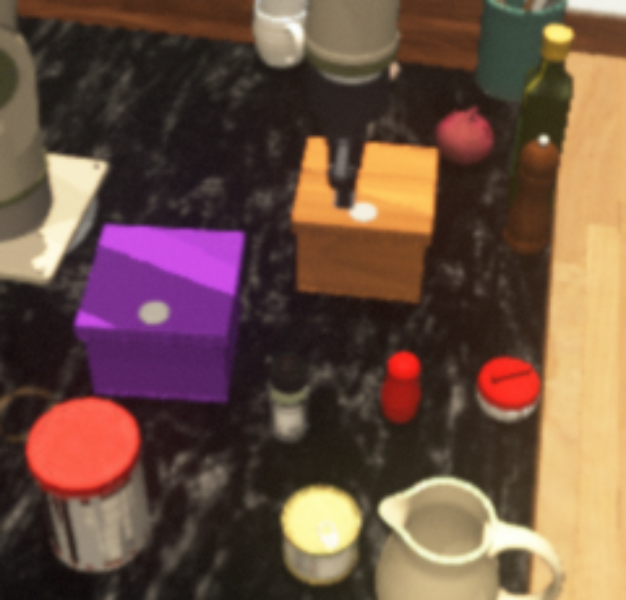

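The lid stays shut and level at z≈0.124, with its disc at (363,212). The shaker is no longer on the worktop, and everything else stands where it was.

```bash
python3 -c "
from bench import manip
print(manip.close_job())"
```

```text
the job is handed in; nothing more can be done
None
```

The salt shaker is standing upright in the wooden box, the lid is shut and stayed down after I let go, no other items were moved, and I handed the job in just after 27 s on the robot's clock.

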